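# Charge the pigment mill jar from the sloping tube rack

### The job

Draw the open tube of ceramic milling balls out of the sloping rack, tip all five balls into the porcelain mill jar, and slide the empty tube fully home in the hole it came from. Do not push the jar about or tip it, and leave the capped tubes, the jar's lid and the baren where they are.

Things in the scene. Friction and masses are not known exactly. Their poses are not given: they have to be found in the camera images.
- tube: the open storage tube with the five balls: clear plastic, 40 mm outside diameter, 3 mm wall, 150 mm long, no cap. Origin at the centre of its closed foot, z along the tube towards its open mouth. In the rack it points up and out at 30 degrees above level, with 75 mm of it standing out of the rack's front board
- tube_mouth (a point): centre of the tube's open mouth, 150 mm from its foot; z out of the mouth
- rack: the sloping plywood rack, 268 mm wide (along its y), 160 mm deep, fixed; three holes side by side at y = -80, 0, +80 mm. Origin on the table under the foot of the middle tube; -x is the front, to which the tubes point, in the direction (-0.866, 0, 0.5). Its front board's outer face is 75 mm along the tube from the foot and reaches 31 mm above the tube's axis, square to it
- rack_slope (a point): foot of the middle hole of the rack, where a seated tube's foot lies; z along the holes, outwards (30 degrees above level), y along the row of holes (80 mm apart), x up the face. The holes are 42.5 mm wide in the 10 mm front board; a seated foot rests in a 6 mm deep recess of the back board
- capped1: a storage tube with a black screw cap (43 mm wide, 160 mm long in all), in another hole of the rack, 80 mm or more from the open one; origin at its foot, z towards its cap
- capped2: the other capped tube, the same size
- jar: white porcelain mill jar standing open on the table: 106 mm outside diameter, 86 mm high, mouth 92 mm wide inside, floor 8 mm thick; loose. Origin at the centre of its underside, z up
- jar_mouth (a point): centre of the jar's mouth, level with its rim, 86 mm above the table
- jar_lid: the jar's round lid, lying upside down on the table: 106 mm wide, 13 mm high; origin at the centre of its underside
- baren: turned wooden printing baren with a knob, 68 mm wide, 44 mm high; origin at the centre of its underside
- ball0: white ceramic milling ball, 15 mm in diameter; origin at its centre
- ball1: white ceramic milling ball, 15 mm in diameter; origin at its centre
- ball2: white ceramic milling ball, 15 mm in diameter; origin at its centre
- ball3: white ceramic milling ball, 15 mm in diameter; origin at its centre
- ball4: white ceramic milling ball, 15 mm in diameter; origin at its centre
Mind the look-alikes: they are no part of the job. Several things have the shape of the jar; the one meant has the colours described above.

How it is judged:
On the way, in this order (a step that is already met when the one before it is completed fails the run):
1. the open tube is drawn clear of the rack (distance of tube from where it was at the start of the episode above 0.1 m), for 0.1 s.
2. all five balls lie in the jar (horizontal distance between each of ball0, ball1, ball2, ball3, ball4 and jar below 0.045 m and height (world z) of each of ball0, ball1, ball2, ball3, ball4 below 0.08 m and linear speed of each of ball0, ball1, ball2, ball3, ball4 below 0.15 m/s and angle between jar's own z axis and vertical below 0.12 rad), for 0.2 s.
At the end, for the whole second after the job is handed in: all five balls lie inside the upright jar (tilted under 7 degrees), and the open tube is back in its own hole within 8 mm of where its foot started, in line with the hole within 4 degrees, released and at rest (all of step 2 and distance of tube from where it was at the start of the episode below 0.008 m and angle between the z axis of tube and the z axis of rack_slope, either way round below 0.07 rad and linear speed of tube below 0.02 m/s); the robot touches nothing.
It fails at once if a capped tube is pulled out or shifted by more than 15 mm (distance of any of capped1, capped2 from where it was at the start of the episode above 0.015 m).
It fails at once if the jar is pushed by more than 30 mm or tipped by more than 20 degrees (distance of jar from where it was at the start of the episode above 0.03 m or angle between jar's own z axis and vertical above 0.35 rad).
It fails at once if the jar's lid or the baren is moved by more than 30 mm (distance of any of jar_lid, baren from where it was at the start of the episode above 0.03 m).
It also fails if it takes over 69 s, if anything falls off the work surface, if the arm or the gripper's body presses on something with over 40 N, if the wrist force passes 120 N, or if a joint passes its speed limit or range.

### The arm

A 7-joint arm with a two-finger parallel gripper is mounted at the origin on a cart in front of the work surface, level with it; the furniture and walls round the work are solid. World frame = base frame: x ahead of the robot, y to its left, z up, the work surface at z = 0. Lengths are in m, angles in rad, forces in N, time in s.
With the tool pointing down it reaches from about 0.4 to 0.85 m from the base axis. Payload 4.5 kg.
Tool frame: the origin (TCP) lies between the finger pads; the fingertips stand r.tip_reach ahead of it and the grasp point (between the pads) lies 3 mm ahead of it (r.tip_reach is the distance from the TCP to the fingertips, in m); z points along the fingers, y is the line along which they close (so a half turn about z gives the same grasp; the last joint's range is limited). The gripper opens to 88 mm and grips with 3 to 60 N. Pads are 18 mm wide; open, the fingers measure 123 mm over their backs; the gripper's body (75 mm by 187 mm) begins 45 mm behind the grasp point.
Start: joints at [1.152, 0.689, -0.195, 1.565, 0.157, 0.902, -0.215], TCP at [0.273, -0.562, 0.236] pointing down, gripper open.
Joint ranges: [-3.01, 3.01], [-0.46, 2.08], [-1.47, 1.51], [0.13, 2.56], [-1, 4.14], [0.04, 2.09], [-2.66, 2.66]. Speed limits (rad/s): [2.57, 2.57, 3.14, 3.14, 3.14, 3.14, 3.14].

### API

Orientations are given as a unit quaternion [x, y, z, w].
In Python, from plant import r gives the robot as it stands.
- The arm moves only by the tool step_arm, never from a script. Its argument "motion" is a list of rows, each an object with "dp": the shift along the tool's x, y, z in mm, a list of three; "twist": the turn, a rotation vector about the tool's x, y, z in rad, a list of three; "hand": the opening, from -1 (shut) to 1 (fully open). In form: [{"dp": [dx, dy, dz], "twist": [rx, ry, rz], "hand": hand}, ...]. A call has 1 to 5 rows; each row is the pose to reach, as a shift and turn from the pose commanded when the call began, along the tool's axes at that moment; what a row does not reach only later rows make up. A row lasts 1/8 s, in which the tool goes at most 62.5 mm and 10.7 degrees, less where a joint would pass 70% of its speed; a pose out of reach is approached as far as the arm can. A call with a gripper value outside its range is refused whole. The fingers move at their own pace and stop on an object; "force" is the grip in N (left out, the last holds). Time passes only in rows, so rows that repeat a pose let the fingers close. It gives the time, the measured TCP pose, the force, the opening and the grip force at its end, in the units of the state.
- r.get_state(): the state, without advancing time (a new reading comes with each control period).
- r.snapshot(name): name is "scene" or "top"; returns a dict with "pixels" (420x560x3 uint8, red, green, blue), "depth" (420x560 float32, m along the optical axis (not along the pixel's ray), 0 where there is no reading), "fx", "fy", "cx", "cy" (pixels), "xyz" and "orientation" of the camera in the world. Camera axes: x right, y down, z forward; pixel columns grow to the right and rows downward; lengths in m; the calibration is good to about 2 mm. A picture is of the moment at which its call begins.
- r.finish_job(): hands the job in; it is judged then, once.
Trained networks look in the newest picture that a camera, given by its name, has taken for a name from the list of things; names that differ only in an ending like _2 or _b are one class to them, and where a whole thing is asked for, a point or a joint stands for the part that bears it (a point fixed in the world has none). Each returns a list of dicts, best first, with "score" (0 to 1); they miss things now and then, are a little off and sometimes report something else, mostly with a low value. They report only what shows in the picture. A call takes as long as a camera call. They do not tell look-alikes from the thing itself.
- r.search_frame(camera, thing): "at" ([x, y, z] in m, in the coordinates of the camera as it stood for that picture, good to about 4 mm: the middle of the surface that is visible of it).
The state is a dict: "clock": time; "q": joint angles; "qd": joint speeds; "joint_torque": joint torques, N m; "tool_pos": TCP position; "eef_rot": TCP orientation; "contact_force": force on the tool from outside, world axes, zero at the start; "moment": the same for the moment, N m; "opening": opening from 0.0 (shut) to 1.0 (fully open); "finger_force": force on a finger pad.
Only numpy, scipy, OpenCV 4.12 (cv2) and the standard library are available. Lean on these libraries where they do the work, as an engineer would, in place of code of your own. Each camera call takes 0.05 s, during which the arm holds its last target. There are 200 camera calls.

## Working session

There is one attempt and no reset: what is moved stays moved. The work goes in short steps, Python scripts to look and compute and a tool call to move; the robot and the scene stay as the last step left them, time stands still between calls to the robot, and variables do not carry over. Pictures are saved under pics/ and viewed, at most 10 in all, crops included, and the job is handed in when it is done.

Besides the shell and the picture viewer there is one more tool, called after "Request:" as name(argument=value, ...) on one line, values as JSON. step_arm: Moves the arm, as the interface text tells. Its arguments: {"type":"object","properties":{"motion":{"type":"array"},"force":{"type":"number"}},"required":["motion"]}

```bash
mkdir -p pics; ls; cat > h.py <<'E'
import numpy as np, cv2
from scipy.spatial.transform import Rotation as R
from plant import r
def snap(c,name=None):
    s=r.snapshot(c)
    if name: cv2.imwrite(f'pics/{name}.png',s['pixels'][:,:,::-1])
    return s
def w(s,p): return R.from_quat(s['orientation']).apply(p)+np.array(s['xyz'])
def cloud(s):
    d=s['depth'];v,u=np.mgrid[:d.shape[0],:d.shape[1]]
    P=np.stack([(u-s['cx'])/s['fx']*d,(v-s['cy'])/s['fy']*d,d],-1)
    W=P.reshape(-1,3)@R.from_quat(s['orientation']).as_matrix().T+np.array(s['xyz'])
    W=W.reshape(P.shape);W[d==0]=np.nan
    return W
def pix(s,p):
    q=R.from_quat(s['orientation']).inv().apply(np.array(p)-np.array(s['xyz']))
    return q[0]/q[2]*s['fx']+s['cx'],q[1]/q[2]*s['fy']+s['cy']
E
python3 - <<'E'
from h import *
np.set_printoptions(precision=3,suppress=True)
for c in ['scene','top']:
    s=snap(c,c+'0'); print(c,s['xyz'],s['orientation'],s['fx'])
    for t in ['tube','tube_mouth','rack','capped1','jar','jar_mouth','jar_lid','baren','ball0']:
        for f in r.search_frame(c,t)[:6]:
            p=w(s,f['at']); print(t,round(f['score'],2),p,np.round(pix(s,p)))
print(r.get_state(), r.tip_reach)
E
```

```text
pics
scene [-0.493  0.69   0.709] [-0.423  0.734 -0.468  0.252] 475.96316542255164
tube 0.95 [0.568 0.175 0.096] [238. 222.]
tube_mouth 0.78 [0.569 0.177 0.098] [237. 221.]
rack 0.84 [0.494 0.24  0.045] [229. 256.]
capped1 0.84 [0.645 0.135 0.104] [239. 206.]
capped1 0.83 [0.49  0.187 0.104] [247. 232.]
jar 0.73 [ 0.491 -0.135  0.059] [343. 221.]
jar 0.57 [0.337 0.053 0.056] [321. 262.]
jar_mouth 0.98 [ 0.491 -0.127  0.055] [341. 223.]
jar_mouth 0.65 [0.336 0.05  0.054] [322. 263.]
jar_lid 0.97 [ 0.356 -0.178  0.013] [382. 251.]
jar_lid 0.52 [0.57  0.177 0.096] [237. 222.]
baren 0.71 [ 0.698 -0.2    0.012] [320. 204.]
baren 0.63 [0.568 0.176 0.094] [238. 223.]
ball0 0.38 [ 0.49  -0.135  0.059] [343. 221.]
top [0.36  0.027 1.135] [-0.699  0.711 -0.055  0.058] 402.6192912903792
tube 0.7 [0.573 0.163 0.103] [228. 188.]
tube_mouth 0.73 [0.575 0.162 0.103] [228. 188.]
rack 0.56 [0.584 0.205 0.067] [214. 187.]
capped1 0.77 [0.498 0.187 0.113] [218. 216.]
capped1 0.74 [0.645 0.124 0.113] [242. 160.]
jar 0.91 [0.355 0.041 0.008] [276. 272.]
jar 0.72 [ 0.517 -0.155  0.021] [345. 212.]
jar_mouth 0.7 [ 0.517 -0.158  0.018] [346. 212.]
jar_mouth 0.68 [0.355 0.041 0.007] [276. 272.]
jar_lid 0.85 [ 0.364 -0.186  0.018] [359. 267.]
baren 0.79 [ 0.699 -0.206  0.011] [360. 150.]
{'clock': 1.0, 'q': array([ 1.152,  0.689, -0.195,  1.565,  0.157,  0.903, -0.215]), 'qd': array([-0.   ,  0.   ,  0.001,  0.   , -0.001, -0.   , -0.001]), 'joint_torque': array([  0.   , -52.75 ,  -1.267, -15.375,  -0.052,  -0.001,   0.   ]), 'tool_pos': array([ 0.273, -0.562,  0.236]), 'eef_rot': array([0.974, 0.224, 0.   , 0.   ]), 'contact_force': array([ 0.51 , -0.134,  0.682]), 'moment': array([ 0.045, -0.015,  0.03 ]), 'finger_force': 0.0, 'opening': 0.9983076394409655} 0.022
```

```bash
python3 - <<'E'
import cv2
a=cv2.imread('pics/scene0.png')[130:340,170:450];b=cv2.imread('pics/top0.png')[100:310,160:440]
cv2.imwrite('pics/a.png',cv2.resize(a,None,fx=2.8,fy=2.8)); cv2.imwrite('pics/b.png',cv2.resize(b,None,fx=2.8,fy=2.8))
E
```

```text
(no output)
```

View pics/a.png

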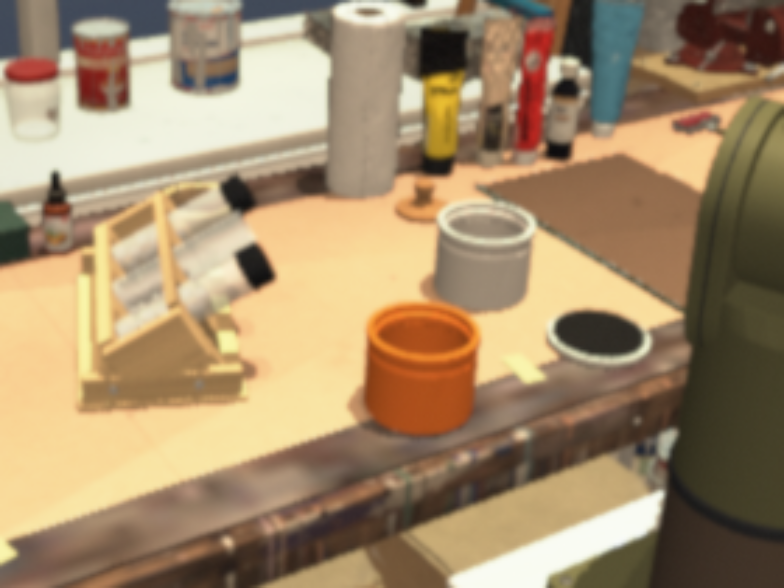

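View pics/b.png

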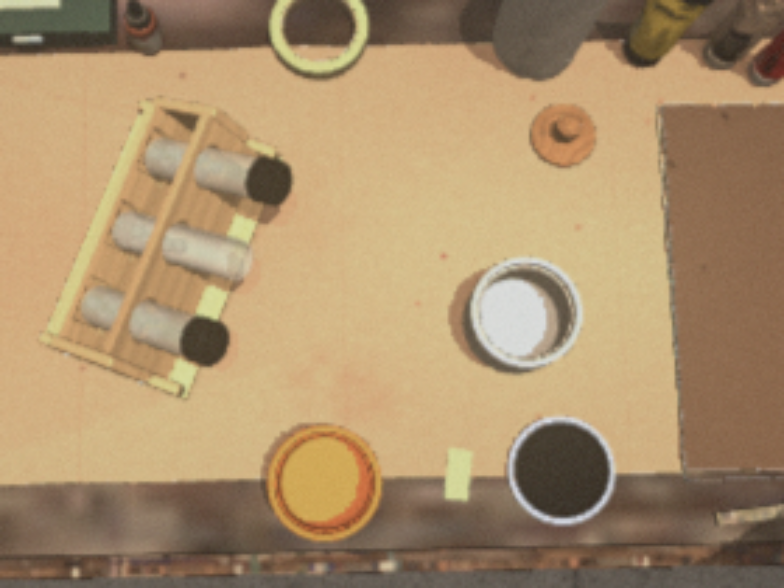

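The pictures show the rack at the left with the open tube in the middle hole (top view about 228,188). The white jar is at top (345,212) and the orange jar is a look-alike. The lid and baren are clear of the path. Next I fit the rack and jar geometry from depth.

```bash
cat > fit.py <<'E'
from h import *
from scipy.optimize import least_squares
np.set_printoptions(precision=4,suppress=True)
S={c:snap(c) for c in ['scene','top']}
W={c:cloud(S[c]) for c in S}
P=np.concatenate([W[c].reshape(-1,3) for c in S]); C=np.concatenate([S[c]['pixels'].reshape(-1,3) for c in S]).astype(int)
cam=np.repeat([0,1],420*560)
ok=np.isfinite(P[:,0]); P,C,cam=P[ok],C[ok],cam[ok]
# rack
m=(P[:,2]>.02)&(P[:,2]<.2)&(np.abs(P[:,0]-.6)<.22)&(np.abs(P[:,1]-.22)<.18)
Q,QC,qc=P[m],C[m],cam[m]
def axes(yaw):
    h=np.array([np.cos(yaw),np.sin(yaw),0]);t=.866*h+[0,0,.5];u=-.5*h+[0,0,.866];y=np.cross([0,0,1],-h);return t,u,y
def loc(p,Q):
    t,u,y=axes(p[0]);d=Q-p[1:4];return d@t,d@u,d@y
def res(p,Q):
    s,u,y=loc(p,Q); out=[]
    k=np.round(np.clip(y/.08,-1,1)); rr=np.hypot(u,y-.08*k)
    return s,u,y,k,rr
p=np.array([np.arctan2(-.919,-.394),.575+.394*.13,.162+.919*.13,.02])
for it in range(15):
    s,u,y,k,rr=res(p,Q)
    lim=.02 if it<6 else .006
    cyl=(np.abs(rr-.02)<lim)&(s>.02)&(s<.13)&(u>.005)&~((s>.06)&(s<.08))&(k!=0)
    cap=(np.abs(rr-.0215)<lim)&(s>.137)&(s<.157)&(u>.003)&(k!=0)
    end=(np.abs(s-.16)<lim)&(rr<.018)&(k!=0)
    f=lambda q:np.concatenate([res(q,Q[cyl])[4]-.02,res(q,Q[cap])[4]-.0215,res(q,Q[end])[0]-.16])
    p=least_squares(f,p,loss='soft_l1',f_scale=.002).x
print('rack foot',p,cyl.sum(),cap.sum(),end.sum(),'rms',np.sqrt(np.mean(f(p)**2)))
for c in (0,1):
    n=lambda m,v:(round(float(np.median(v[m&(qc==c)])),4),int((m&(qc==c)).sum()))
    s,u,y,k,rr=res(p,Q)
    print(c,'cyl',n(cyl,rr),'cap',n(cap,rr),'end',n(end,s),'mid tube',n((k==0)&(s>.085)&(s<.145)&(u>.005)&(rr<.03),rr), 'mid y',n((k==0)&(s>.085)&(s<.145)&(u>.005)&(rr<.03),y),'max s',np.percentile(s[(k==0)&(rr<.025)&(qc==c)],98))
t,u,y=axes(p[0]);print('t',t,'u',u,'y',y,'mouth',p[1:]+.15*t)
# jar rim
for c in (0,1):
    m=(np.hypot(P[:,0]-.51,P[:,1]+.15)<.09)&(np.abs(P[:,2]-.086)<.006)&(cam==c)
    if m.sum()<10: print('few',m.sum());continue
    f=lambda q:(lambda d:np.maximum(.047-d,0)+np.maximum(d-.053,0))(np.hypot(P[m,0]-q[0],P[m,1]-q[1]))
    q=least_squares(f,[.51,-.15],loss='soft_l1',f_scale=.002,diff_step=1e-4).x
    print('jar',c,q,m.sum(),P[m,2].mean())
E
python3 fit.py
```

```text
rack foot [-1.9154  0.6441  0.2824  0.0287] 371 54 30 rms 0.003238515920499449
0 cyl (0.0209, 127) cap (0.0235, 20) end (0.1554, 2) mid tube (0.021, 49) mid y (0.0032, 49) max s 0.20517946375138368
1 cyl (0.0206, 244) cap (0.0218, 34) end (0.1602, 28) mid tube (0.0199, 126) mid y (0.0037, 126) max s 0.2041912348188651
t [-0.2925 -0.8151  0.5   ] u [0.1689 0.4706 0.866 ] y [-0.9412  0.3378  0.    ] mouth [0.6002 0.1601 0.1037]
jar 0 [ 0.5095 -0.1489] 208 0.08495760491305271
jar 1 [ 0.511 -0.15 ] 339 0.0853771500755983
```

```bash
cat > fit2.py <<'E'
exec(open('fit.py').read().split('# jar rim')[0])
print('---')
for c in (0,1):
    b=(QC.max(1)<60)&(qc==c)&(Q[:,2]>.085)
    z,lab=None,(Q[:,0]>.575)
    for g in (lab,~lab):
        A=Q[b&g]; print(c,'black',len(A),A.mean(0),A.min(0),A.max(0))
best=None
for yaw in np.radians(np.arange(-118,-104,2.)):
  for c in (0,1):
    q=np.array([yaw,*(np.array([.573,.165,.105])-.147*axes(yaw)[0])])
    q[3]=.0287
    for it in range(12):
        s,u,y,k,rr=res(q,Q); lim=.012 if it<5 else .006
        M=(np.abs(rr-.02)<lim)&(u>.008)&(((s>.015)&(s<.058))|((s>.082)&(s<.13)))&(qc==c)
        g=lambda v:res(np.array([yaw,*v]),Q[M])[4]-.02
        v=least_squares(g,q[1:],loss='soft_l1',f_scale=.0015).x
        # along-axis unobservable: keep
        t=axes(yaw)[0]; v=v-t*((v-q[1:])@t); q[1:]=v
    print(round(np.degrees(yaw)),c,M.sum(),np.sqrt(np.mean(g(v)**2)),np.median(np.abs(g(v))),v)
E
python3 fit2.py
```

```text
rack foot [-1.9506  0.6458  0.2828  0.0271] 286 75 42 rms 0.0032088770392050777
0 cyl (0.0216, 101) cap (0.0233, 30) end (0.1568, 5) mid tube (0.0213, 57) mid y (0.0104, 57) max s 0.20698385435504962
1 cyl (0.0202, 185) cap (0.021, 45) end (0.1604, 37) mid tube (0.0202, 136) mid y (0.0045, 136) max s 0.20669345864782157
t [-0.3211 -0.8043  0.5   ] u [0.1854 0.4644 0.866 ] y [-0.9287  0.3708  0.    ] mouth [0.5976 0.1622 0.1021]
---
0 black 90 [0.635  0.1047 0.1244] [0.6073 0.0747 0.0871] [0.8154 0.2254 0.1397]
0 black 100 [0.4715 0.1567 0.1274] [0.4578 0.1438 0.1111] [0.4894 0.1676 0.141 ]
1 black 7 [0.8144 0.2189 0.0953] [0.8121 0.2164 0.0909] [0.8195 0.2215 0.1003]fit2.py:7: RuntimeWarning: Mean of empty slice.
  A=Q[b&g]; print(c,'black',len(A),A.mean(0),A.min(0),A.max(0))
  ret = um.true_divide(
Traceback (most recent call last):
  File "fit2.py", line 7, in <module>
    A=Q[b&g]; print(c,'black',len(A),A.mean(0),A.min(0),A.max(0))
                                               ~~~~~^^^
ValueError: zero-size array to reduction operation minimum which has no identity
```

```bash
cat > fit3.py <<'E'
from h import *
from scipy.optimize import least_squares
np.set_printoptions(precision=4,suppress=True)
def axes(yaw):
    h=np.array([np.cos(yaw),np.sin(yaw),0]);t=.866*h+[0,0,.5];u=-.5*h+[0,0,.866];y=np.cross([0,0,1],-h);return t,u,y
S={c:snap(c) for c in ['scene','top']}
seeds={'scene':[(254.6,198.6),(260.7,224.6)],'top':[(255.7,164.6),(232.9,221.4)]}
obs={}
for c in S:
    g=S[c]['pixels'].max(2)
    for i,(x,y) in enumerate(seeds[c]):
        th=(int(g[int(y)-1:int(y)+2,int(x)-1:int(x)+2].mean())+150)//2
        n,lab,st,ce=cv2.connectedComponentsWithStats((g<th).astype(np.uint8))
        l=lab[int(y),int(x)]; obs[c,i]=(ce[l],st[l]); print(c,i,th,ce[l],st[l])
a=np.linspace(0,2*np.pi,40,endpoint=False)
def cap(p,k):
    t,u,y=axes(p[0]);o=p[1:4]+.08*k*y
    return np.array([o+s*t+.0215*(np.cos(b)*u+np.sin(b)*y) for s in (.140,.16) for b in a])
def proj(c,X):
    s=S[c];q=R.from_quat(s['orientation']).inv().apply(X-np.array(s['xyz']));return np.c_[q[:,0]/q[:,2]*s['fx']+s['cx'],q[:,1]/q[:,2]*s['fy']+s['cy']]
def cen(c,X):
    h=cv2.convexHull(proj(c,X).astype(np.float32));m=cv2.moments(h);return np.array([m['m10']/m['m00'],m['m01']/m['m00']]),cv2.contourArea(h)
def f(p): return np.concatenate([cen(c,cap(p,k))[0]-obs[c,i][0] for c in S for i,k in ((0,-1),(1,1))])
p0=np.array([-1.95,.646,.283,.027])
so=least_squares(f,p0,diff_step=1e-3); p=so.x
print(np.degrees(p[0]),p,so.fun,[cen(c,cap(p,k))[1] for c in S for k in (-1,1)])
t,u,y=axes(p[0]);print('t',t,'u',u,'y',y,'mouth',p[1:]+.15*t)
for c in S:
    im=cv2.resize(S[c]['pixels'][:,:,::-1].copy(),None,fx=4,fy=4,interpolation=2)
    for k,col in ((-1,(0,0,255)),(0,(0,255,0)),(1,(255,0,0))):
        for s,rr in ((.15,.02),(.075,.02),(.03,.02)):
            X=np.array([p[1:]+.08*k*y+s*t+rr*(np.cos(b)*u+np.sin(b)*y) for b in a])
            cv2.polylines(im,[((proj(c,X)+.5)*4).astype(int)],True,col,1)
    X=np.array([p[1:]+.075*t+.031*u+y*v for v in(-.134,.134)]);cv2.polylines(im,[((proj(c,X)+.5)*4).astype(int)],False,(255,0,255),1)
    cx,cy=(230,228) if c=='scene' else (222,190)
    cv2.imwrite(f'pics/o_{c}.png',im[(cy-50)*4:(cy+50)*4,(cx-48)*4:(cx+48)*4])
cv2.imwrite('pics/o.png',np.hstack([cv2.imread('pics/o_scene.png'),cv2.imread('pics/o_top.png')]))
E
python3 fit3.py
```

```text
scene 0 91 [254.9907 199.1215] [249 193  13  13 107]
scene 1 91 [260.6186 224.6949] [255 218  13  15 118]
top 0 112 [255.5605 164.2377] [248 156  16  18 223]
top 1 112 [232.5408 221.4378] [224 213  18  18 233]
-112.30593551656152 [-1.9601  0.607   0.2386  0.0456] [-0.0908  0.2227  0.3644 -0.1361  0.1063 -0.0317 -0.3354 -0.1204] [119.88975964486599, 151.3415003044065, 234.05177402612753, 246.71705191710498]
t [-0.3287 -0.8012  0.5   ] u [0.1898 0.4626 0.866 ] y [-0.9252  0.3796  0.    ] mouth [0.5577 0.1184 0.1206]
```

View pics/o.png

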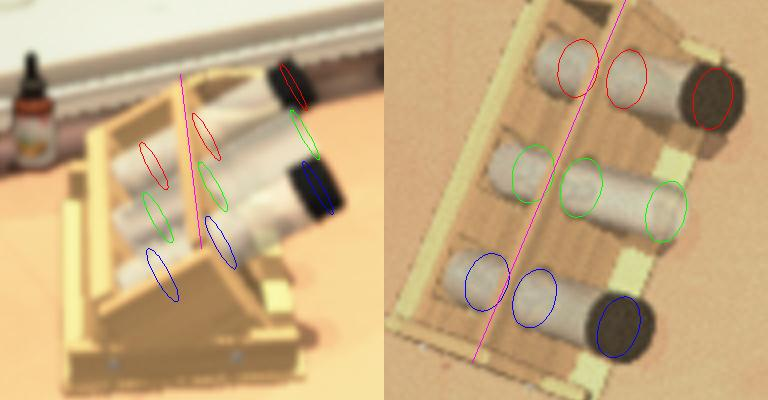

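```bash
cat >> fit3.py <<'E'
print('----')
W={c:cloud(S[c]) for c in S}
def L(P): d=P-p[1:]; return np.array([d@t,d@u,d@y])*1000
for x,y_ in ((253,162),(256,165),(258,168),(231,219),(234,222),(222,187),(223,185),(224,183),(230,165),(213,209),(225,190),(230,192),(234,193),(238,194),(242,186),(234,205)):
    P=np.nanmedian(W['top'][y_-1:y_+2,x-1:x+2].reshape(-1,3),0); print('top',x,y_,P,L(P))
m=S['top']['depth'];
for c,(x0,x1,y0,y1) in (('top',(255,300,190,240)),('scene',(260,310,230,260))):
    z=W[c][y0:y1,x0:x1,2];print(c,'table z',np.nanmedian(z),np.nanstd(z))
E
python3 fit3.py | sed -n '/----/,$p'
```

```text
----
top 253 162 [0.6332 0.0939 0.1379] [153.4561  18.0779 -79.046 ]
top 256 165 [0.6256 0.0864 0.1341] [160.0979   9.8314 -74.9007]
top 258 168 [0.6204 0.082  0.125 ] [160.7722  -1.0348 -71.7901]
top 231 219 [0.4874 0.1493 0.1392] [157.6743  17.0844  76.8486]
top 234 222 [0.4805 0.1431 0.1318] [161.1715   6.5668  80.9077]
top 222 187 [0.5769 0.1779 0.1026] [86.9931 15.6535  4.9394]
top 223 185 [0.5818 0.1751 0.1043] [88.4746 16.7299 -0.7   ]
top 224 183 [0.5873 0.1726 0.1033] [88.146  15.7514 -6.7169]
top 230 165 [0.6406 0.159  0.0881] [ 74.0027   6.428  -61.246 ]
top 213 209 [0.5197 0.2018 0.0981] [84.415  11.923  66.8607]
top 225 190 [0.5685 0.1694 0.1069] [98.7138 13.8981  9.4374]
top 230 192 [0.5601 0.1555 0.1143] [116.2863  12.2897  11.9016]
top 234 193 [0.5565 0.1442 0.1221] [130.4393  13.1123  10.9869]
top 238 194 [0.5525 0.1332 0.1283] [143.7129  12.5795  10.4522]
top 242 186 [0.5727 0.1229 0.1302] [146.2118  13.2894 -12.1202]
top 234 205 [0.5434 0.1572 0.0099] [ 68.2121 -80.589   27.995 ]
top table z 0.0007848606974905081 0.0021188891244906458
scene table z 0.00140708822068214 0.027139561312741936
```

Overlay agrees: the green ring matches the open tube's mouth (top panel about 665,210), and depth puts the cap ends at 160 mm. Now the move to the pre-grasp pose.

```bash
cat > m.py <<'E'
from h import *
np.set_printoptions(precision=4,suppress=True)
YAW=-1.960; JAR=np.array([.5103,-.1495,.086])
def axes(yaw,el=np.pi/6):
    h=np.array([np.cos(yaw),np.sin(yaw),0]);z=np.array([0,0,1.])
    return np.cos(el)*h+np.sin(el)*z,-np.sin(el)*h+np.cos(el)*z,np.cross(z,-h)
T,U,Y=axes(YAW); FOOT=np.array([.607,.2386,.0456])-.0015*U
def rot(yaw=YAW,el=np.pi/6):
    t,u,y=axes(yaw,el); return R.from_matrix(np.c_[-t,-y,-u])
def pose(foot,yaw=YAW,el=np.pi/6,s=.115,up=0):   # TCP for a tube pose
    t,u,y=axes(yaw,el); return foot+s*t+(.003+up)*u, rot(yaw,el)
def go(pos,ro,st=None):
    st=st or r.get_state(); c=R.from_quat(st['eef_rot'])
    print('dp',np.round(c.inv().apply(pos-st['tool_pos'])*1000,1),'twist',np.round((c.inv()*ro).as_rotvec(),4),'| clock',st['clock'],'tcp',st['tool_pos'],'open',round(st['opening'],3),'F',st['contact_force'],'ff',st['finger_force'],'\nq',st['q'])
E
python3 -c "
from m import *
go(*pose(FOOT,up=.15)); go(*pose(FOOT,up=.0))"
```

```text
dp [ 632.4 -558.1    1.3] twist [-0.1907 -0.5    -0.7117] | clock 1.4 tcp [ 0.2735 -0.562   0.2356] open 0.998 F [ 0.0867 -0.3347  0.7377] ff 0.0 
q [ 1.1518  0.6891 -0.1946  1.5653  0.1573  0.9025 -0.2151]
dp [ 576.5 -508.2  131.2] twist [-0.1907 -0.5    -0.7117] | clock 1.4 tcp [ 0.2735 -0.562   0.2356] open 0.998 F [ 0.0867 -0.3347  0.7377] ff 0.0 
q [ 1.1518  0.6891 -0.1946  1.5653  0.1573  0.9025 -0.2151]
```

Request:
step_arm(motion=[{"dp":[632,-558,-30],"twist":[-0.19,-0.5,-0.71],"hand":0.22},{"dp":[632,-558,-30],"twist":[-0.19,-0.5,-0.71],"hand":0.22},{"dp":[632,-558,-30],"twist":[-0.19,-0.5,-0.71],"hand":0.22},{"dp":[632,-558,-30],"twist":[-0.19,-0.5,-0.71],"hand":0.22},{"dp":[632,-558,-30],"twist":[-0.19,-0.5,-0.71],"hand":0.22}], force=40)

```text
clock: 2.02
tool_pos: [0.3952, -0.2713, 0.2471]
eef_rot: [0.801, 0.539, -0.215, 0.146]
contact_force: [1.2, -0.2, -0.1]
opening: 0.611
finger_force: 0.0
```

```bash
python3 -c "
from m import *
go(*pose(FOOT,up=.15))"
```

```text
dp [ 463.4    4.7 -254. ] twist [0.003  0.0021 0.0031] | clock 2.025 tcp [ 0.3952 -0.2713  0.2471] open 0.611 F [ 1.1778 -0.1647 -0.0544] ff 0.0 
q [ 0.1532  0.5473  0.0034  2.0575  0.7343  0.8144 -0.8176]
```

Request:
step_arm(motion=[{"dp":[463,5,-254],"twist":[0,0,0],"hand":0.22},{"dp":[463,5,-254],"twist":[0,0,0],"hand":0.22},{"dp":[463,5,-254],"twist":[0,0,0],"hand":0.22},{"dp":[463,5,-254],"twist":[0,0,0],"hand":0.22},{"dp":[463,5,-254],"twist":[0,0,0],"hand":0.22}])

```text
clock: 2.65
tool_pos: [0.5162, 0.0161, 0.2401]
eef_rot: [0.803, 0.537, -0.215, 0.144]
contact_force: [1.0, -0.9, 0.3]
opening: 0.608
finger_force: 0.0
```

```bash
python3 -c "
from m import *
go(*pose(FOOT,up=.15))"
```

```text
dp [ 190.5   -0.8 -103.1] twist [-0.0004 -0.0007 -0.0016] | clock 2.65 tcp [0.5162 0.0161 0.2401] open 0.608 F [ 0.9675 -0.9322  0.3486] ff 0.0 
q [-0.2926  0.7045 -0.1166  1.6795  0.4708  1.1962 -1.0592]
```

Request:
step_arm(motion=[{"dp":[190.5,-1,-103],"twist":[0,0,0],"hand":0.22},{"dp":[190.5,-1,-103],"twist":[0,0,0],"hand":0.22},{"dp":[190.5,-1,-103],"twist":[0,0,0],"hand":0.22},{"dp":[190.5,-1,-103],"twist":[0,0,0],"hand":0.22},{"dp":[190.5,-1,-103],"twist":[0,0,0],"hand":0.22}])

```text
clock: 3.28
tool_pos: [0.5967, 0.2173, 0.2327]
eef_rot: [0.802, 0.539, -0.215, 0.143]
contact_force: [-0.5, -0.5, -0.3]
opening: 0.606
finger_force: 0.0
```

```bash
python3 -c "
from m import *
go(*pose(FOOT,up=.05));go(*pose(FOOT,up=.0))
S=snap('scene');T_=snap('top')
a=S['pixels'][130:300,150:360,::-1];b=T_['pixels'][110:280,150:360,::-1]
cv2.imwrite('pics/c.png',cv2.resize(np.hstack([a,b]),None,fx=1.9,fy=3.0)[:,:] if 0 else cv2.resize(np.vstack([a,b]),None,fx=1.76,fy=1.76))"
```

```text
dp [-1.2  1.5 98.7] twist [-0.0005 -0.0015  0.0021] | clock 3.275 tcp [0.5967 0.2173 0.2327] open 0.606 F [-0.5443 -0.5455 -0.2973] ff 0.0 
q [-0.5158  0.931  -0.1339  1.1379  0.3753  1.5425 -1.1081]
dp [ -1.3   1.6 148.7] twist [-0.0005 -0.0015  0.0021] | clock 3.275 tcp [0.5967 0.2173 0.2327] open 0.606 F [-0.5443 -0.5455 -0.2973] ff 0.0 
q [-0.5158  0.931  -0.1339  1.1379  0.3753  1.5425 -1.1081]
```

View pics/c.png

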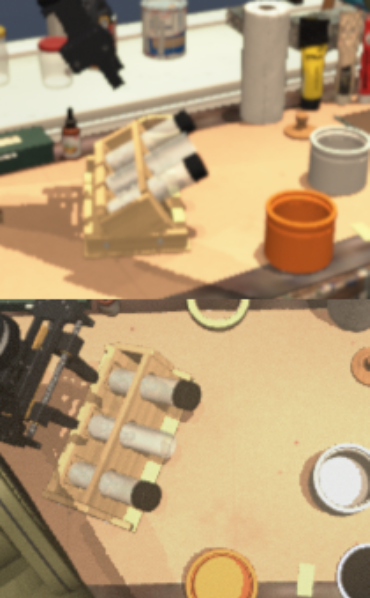

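The open fingers stand square above the middle tube (top half about 75,400) and in line with it. I go down along the normal.

Request:
step_arm(motion=[{"dp":[-1,1.5,40],"twist":[0,0,0],"hand":0.22},{"dp":[-1,1.5,80],"twist":[0,0,0],"hand":0.22},{"dp":[-1,1.5,105],"twist":[0,0,0],"hand":0.22},{"dp":[-1,1.5,120],"twist":[0,0,0],"hand":0.22},{"dp":[-1,1.5,120],"twist":[0,0,0],"hand":0.22}])

```text
clock: 4.0
tool_pos: [0.5748, 0.156, 0.1306]
eef_rot: [0.803, 0.537, -0.216, 0.144]
contact_force: [-0.5, 0.4, -0.2]
opening: 0.613
finger_force: 0.0
```

```bash
python3 -c "
from m import *
go(*pose(FOOT,up=.0))
S=snap('scene');T_=snap('top')
a=S['pixels'][150:270,190:300,::-1];b=T_['pixels'][140:260,170:280,::-1]
cv2.imwrite('pics/d.png',cv2.resize(np.hstack([a,b]),None,fx=3.6,fy=3.6))"
```

```text
dp [ 4.3 -1.5 27.8] twist [-0.0021  0.0015 -0.0028] | clock 4.0 tcp [0.5748 0.156  0.1306] open 0.613 F [-0.496   0.3919 -0.1954] ff 0.0 
q [-0.4554  0.9767 -0.1245  1.3898  0.4246  1.255  -1.1725]
```

View pics/d.png

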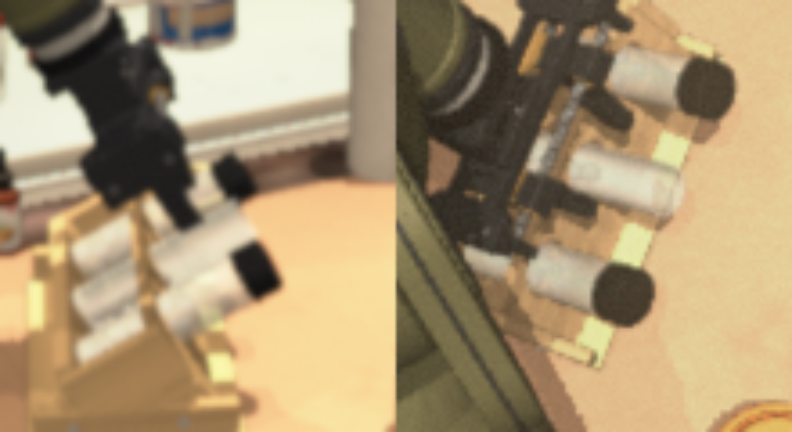

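Fingers straddle the middle tube clear of the caps (right panel tips about (625,125) and (592,208)). I lower the last 28 mm and close gently.

Request:
step_arm(motion=[{"dp":[3,-2,10],"twist":[0,0,0],"hand":0.22},{"dp":[4,-2,20],"twist":[0,0,0],"hand":0.22},{"dp":[4,-2,28],"twist":[0,0,0],"hand":0.22},{"dp":[4,-2,28],"twist":[0,0,0],"hand":0.22},{"dp":[4,-2,28],"twist":[0,0,0],"hand":0.02}], force=8)

```text
clock: 4.72
tool_pos: [0.5694, 0.1488, 0.1043]
eef_rot: [0.803, 0.537, -0.215, 0.144]
contact_force: [0.5, -0.1, -0.3]
opening: 0.526
finger_force: 0.0
```

```bash
python3 -c "
from m import *
go(*pose(FOOT,up=.0))"
```

```text
dp [-1.3  0.7  0.7] twist [-0.0009 -0.0005 -0.0017] | clock 4.725 tcp [0.5694 0.1488 0.1043] open 0.526 F [ 0.5024 -0.0501 -0.2899] ff 0.0 
q [-0.4508  1.0005 -0.1211  1.4292  0.4379  1.193  -1.1925]
```

Request:
step_arm(motion=[{"dp":[0,0,0.5],"twist":[0,0,0],"hand":-0.4},{"dp":[0,0,0.5],"twist":[0,0,0],"hand":-0.4},{"dp":[0,0,0.5],"twist":[0,0,0],"hand":-0.4}], force=8)

```text
clock: 5.1
tool_pos: [0.5702, 0.1479, 0.1044]
eef_rot: [0.803, 0.537, -0.214, 0.145]
contact_force: [2.7, -1.8, 2.8]
opening: 0.378
finger_force: 7.7
```

```bash
python3 -c "
from m import *
go(*pose(FOOT,up=.0))
print(R.from_quat(r.get_state()['eef_rot']).inv().apply(r.get_state()['contact_force']))"
```

```text
dp [-0.8 -0.4  0.5] twist [ 0.0008 -0.0003 -0.0029] | clock 5.1 tcp [0.5702 0.1479 0.1044] open 0.378 F [ 2.7478 -1.7956  2.8206] ff 7.743738926947117 
q [-0.4503  1.0003 -0.1198  1.4294  0.4392  1.1919 -1.1929]
[-1.9361  3.2309 -2.1315]
```

```bash
python3 -c "
from m import *
S=snap('scene');T_=snap('top')
a=S['pixels'][150:270,190:300,::-1];b=T_['pixels'][140:260,170:280,::-1]
cv2.imwrite('pics/e.png',cv2.resize(np.hstack([a,b]),None,fx=3.6,fy=3.6,interpolation=2))
for n,s in (('scene',S),('top',T_)):
  for f in r.search_frame(n,'tube'): print(n,f['score'],w(s,f['at']))"
```

```text
scene 0.8 [0.5713 0.183  0.0893]
top 0.68 [0.5603 0.1412 0.1125]
```

View pics/e.png

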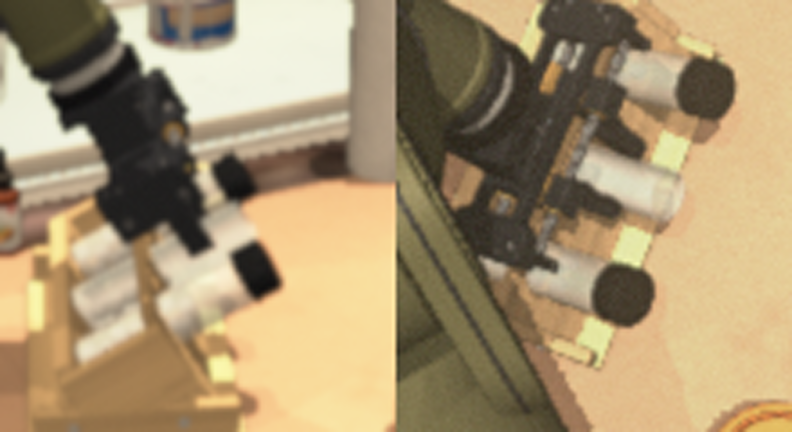

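```bash
python3 -c "
from m import *
for n in ('scene','top'):
  s=snap(n);W=cloud(s);d=W-FOOT;L=np.stack([d@T,d@U,d@Y],-1)*1000
  dark=(s['pixels'].max(2)<75)&(L[...,0]>85)&(L[...,0]<135)&(np.abs(L[...,2])<57)&(L[...,1]>-30)&(L[...,1]<45)
  A=L[dark];print(n,len(A))
  for lo in range(-30,45,10):
    B=A[(A[:,1]>=lo)&(A[:,1]<lo+10)]
    if len(B): print(lo,len(B),np.percentile(B[:,0],[5,50,95]),np.round(np.sort(B[:,2])[::max(1,len(B)//10)]))
  m=(s['pixels'].min(2)>110)&(np.abs(L[...,2])<25)&(L[...,0]>128)&(L[...,0]<148)&(L[...,1]>-10)&(L[...,1]<40)
  print('tube',L[m][::max(1,m.sum()//25)])
"
```

```text
scene 68
10 10 [109.2254 118.162  123.3193] [-20. -17. -16.  25.  29.  30.  31.  31.  31.  32.]
20 25 [108.399  115.9754 121.9894] [-20. -16.  27.  30.  31.  31.  31.  31.  32.  33.  34.  34.  37.]
30 22 [108.2122 115.4518 123.6081] [29. 30. 30. 31. 32. 33. 33. 34. 34. 35. 35.]
40 11 [108.2409 114.3766 123.8293] [30. 31. 31. 32. 33. 33. 33. 35. 35. 36. 36.]
tube [[147.1108  17.4233  -2.7833]
 [146.6117  17.8916   3.9096]
 [140.5914  18.8506   5.228 ]
 [130.6923  17.0005  -2.6402]
 [138.9779  15.9799   4.8084]
 [147.0371  14.5425  11.2835]
 [136.0663  17.6142  10.7244]
 [144.0111  15.9003  16.5689]
 [131.4779  14.4652   6.5485]
 [140.0182  14.3498  15.7617]
 [147.4499  11.1906  18.5418]
 [133.1343  12.7351  11.6909]
 [141.2549  11.4965  18.4888]
 [129.8969  13.3753  15.467 ]
 [139.6235   8.5479  17.9113]
 [147.3295   6.2271  22.3946]
 [133.7083   9.6942  19.594 ]
 [140.6171   4.9695  19.1447]
 [147.5974   0.392   19.0212]
 [136.2816   2.4355  16.3664]
 [143.6955  -0.8794  18.8341]
 [133.2653   3.7637  21.481 ]
 [140.3858  -0.3509  22.2939]
 [131.6119   0.7768  20.8606]
 [137.6392  -6.
[... 843 characters left out ...]
 -5.6948]
 [138.6848  -8.8263 -13.9472]
 [131.8128  18.5223   0.9235]
 [138.156   15.1258  -1.8217]
 [147.8529  15.7986  -3.7774]
 [131.7804  16.9791   3.1393]
 [139.9996  15.8185   0.8116]
 [132.7259  16.5898   5.5698]
 [141.7043  16.3503   3.4056]
 [129.9271  15.4122   8.5719]
 [138.4466  14.5925   6.2848]
 [136.5443  18.1042  10.8256]
 [144.4686  16.6527   8.4323]
 [134.5667  14.247   12.6426]
 [144.3066  14.9469  10.6112]
 [137.5708  12.6641  14.1393]
 [147.9172  14.135   12.2327]
 [139.2188  13.1253  16.7026]
 [147.7648  12.4336  14.4163]
 [136.9658   8.9027  18.49  ]
 [131.6711   4.712   21.0454]
 [141.7146   5.7256  18.9931]
 [141.8875   4.4057  21.2693]
 [147.7986  -8.668   17.9678]]
```

```bash
python3 -c "
from m import *
st=r.get_state();c=R.from_quat(st['eef_rot']);p=st['tool_pos']
S={n:snap(n) for n in('scene','top')}
def mark(z,y,n,x=0): return np.round(np.array(pix(S[n],p+c.apply([x,y,z]))),1)
for n in S:
  for z in (-.04,0,.022): print(n,z,[mark(z,y,n) for y in (-.034,-.017,.017,.034)])
  x0,y0=(225,190) if n=='scene' else (210,155)
  im=cv2.resize(S[n]['pixels'][y0:y0+50,x0:x0+50,::-1].copy(),None,fx=8,fy=8,interpolation=2)
  for y in(-.034,-.017,.017,.034):
    q=[((mark(z,y,n)-[x0,y0]+.5)*8).astype(int) for z in (-.02,.022)]; cv2.line(im,tuple(map(int,q[0])),tuple(map(int,q[1])),(0,0,255),1)
  cv2.imwrite('pics/f_'+n+'.png',im)
cv2.imwrite('pics/f.png',np.hstack([cv2.imread('pics/f_scene.png'),cv2.imread('pics/f_top.png')]))"
```

```text
scene -0.04 [array([240.1, 211.5]), array([239.6, 208.8]), array([238.8, 203.5]), array([238.4, 200.9])]
scene 0 [array([247.5, 222.5]), array([247. , 219.7]), array([246. , 214.2]), array([245.5, 211.6])]
scene 0.022 [array([251.5, 228.5]), array([251. , 225.6]), array([249.9, 220. ]), array([249.4, 217.3])]
top -0.04 [array([219.3, 196.1]), array([221.9, 189.9]), array([227.1, 177.6]), array([229.7, 171.6])]
top 0 [array([228.4, 201.2]), array([230.9, 195.2]), array([235.9, 183.3]), array([238.4, 177.4])]
top 0.022 [array([233.2, 203.9]), array([235.7, 198. ]), array([240.5, 186.3]), array([242.9, 180.5])]
```

View pics/f.png

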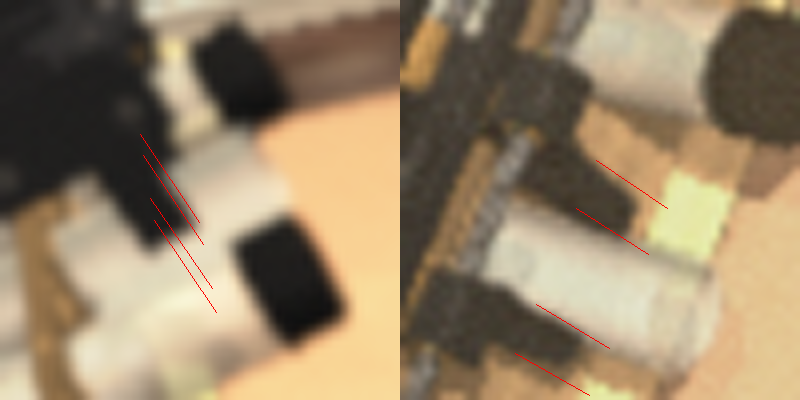

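The marked model tips (right panel about 658,230) lie ahead of the real ones (about 625,230). Together with the 33 mm chord, this says the pads hold the tube above its axis. I open, go deeper under watch of the force, and re-grip.

Request:
step_arm(motion=[{"dp":[0,0,0],"twist":[0,0,0],"hand":0.2},{"dp":[0,0,0],"twist":[0,0,0],"hand":0.2},{"dp":[0,0,5],"twist":[0,0,0],"hand":0.2},{"dp":[0,0,11],"twist":[0,0,0],"hand":0.2},{"dp":[0,0,11],"twist":[0,0,0],"hand":0.2}])

```text
clock: 6.12
tool_pos: [0.5664, 0.1428, 0.0937]
eef_rot: [0.803, 0.537, -0.216, 0.144]
contact_force: [0.3, 0.3, 0.6]
opening: 0.602
finger_force: 0.0
```

Request:
step_arm(motion=[{"dp":[0,0,4],"twist":[0,0,0],"hand":0.2},{"dp":[0,0,4],"twist":[0,0,0],"hand":-0.3},{"dp":[0,0,4],"twist":[0,0,0],"hand":-0.3},{"dp":[0,0,4],"twist":[0,0,0],"hand":-0.3}], force=8)

```text
clock: 6.62
tool_pos: [0.5671, 0.1409, 0.0913]
eef_rot: [0.803, 0.537, -0.215, 0.145]
contact_force: [2.4, -2.7, -0.7]
opening: 0.457
finger_force: 8.0
```

```bash
python3 -c "
from m import *
go(*pose(FOOT,up=.0))
print(R.from_quat(r.get_state()['eef_rot']).inv().apply(r.get_state()['contact_force']))"
```

```text
dp [ -0.7  -0.2 -14.7] twist [ 0.0004  0.     -0.0027] | clock 6.625 tcp [0.5671 0.1409 0.0913] open 0.457 F [ 2.3651 -2.6942 -0.7039] ff 8.008879004046321 
q [-0.4445  1.012  -0.1167  1.4523  0.4478  1.1588 -1.2015]
[-1.0208  3.2127  1.4086]
```

Request:
step_arm(motion=[{"dp":[0,0,0],"twist":[0,0,0],"hand":0.2},{"dp":[0,0.7,3],"twist":[0,0,0],"hand":0.2},{"dp":[0,0.7,7],"twist":[0,0,0],"hand":0.2},{"dp":[0,0.7,7],"twist":[0,0,0],"hand":0.2},{"dp":[0,0.7,7],"twist":[0,0,0],"hand":-0.3}], force=8)

```text
clock: 7.25
tool_pos: [0.5655, 0.1381, 0.0847]
eef_rot: [0.803, 0.537, -0.215, 0.144]
contact_force: [0.2, 0.5, -0.5]
opening: 0.512
finger_force: 0.0
```

Request:
step_arm(motion=[{"dp":[0,0,0],"twist":[0,0,0],"hand":-0.3},{"dp":[0,0,0],"twist":[0,0,0],"hand":-0.3},{"dp":[0,0,0],"twist":[0,0,0],"hand":-0.3}], force=30)

```text
clock: 7.62
tool_pos: [0.5663, 0.1377, 0.085]
eef_rot: [0.803, 0.537, -0.215, 0.144]
contact_force: [1.6, -1.1, 1.3]
opening: 0.447
finger_force: 30.0
```

```bash
python3 -c "
from m import *
go(*pose(FOOT,up=.0))
print(R.from_quat(r.get_state()['eef_rot']).inv().apply(r.get_state()['contact_force']))"
```

```text
dp [ -1.1  -0.6 -21.7] twist [ 0.     -0.0004 -0.0023] | clock 7.625 tcp [0.5663 0.1377 0.085 ] open 0.447 F [ 1.5621 -1.1261  1.2602] ff 29.98282302170992 
q [-0.4413  1.0182 -0.1154  1.4607  0.4518  1.1441 -1.2044]
[-1.0144  1.8749 -0.8671]
```

Request:
step_arm(motion=[{"dp":[-8,0,0],"twist":[0,0,0],"hand":-0.3},{"dp":[-20,0,0],"twist":[0,0,0],"hand":-0.3},{"dp":[-35,0,0],"twist":[0,0,0],"hand":-0.3},{"dp":[-55,0,0],"twist":[0,0,0],"hand":-0.3},{"dp":[-75,0,0],"twist":[0,0,0],"hand":-0.3}], force=30)

```text
clock: 8.25
tool_pos: [0.5393, 0.0764, 0.123]
eef_rot: [0.803, 0.537, -0.216, 0.144]
contact_force: [-0.2, 0.7, -0.7]
opening: 0.448
finger_force: 29.9
```

Request:
step_arm(motion=[{"dp":[-20,0,0],"twist":[0,0,0],"hand":-0.3},{"dp":[-40,0,0],"twist":[0,0,0],"hand":-0.3},{"dp":[-50,0,0],"twist":[0,0,0],"hand":-0.3},{"dp":[-50,0,0],"twist":[0,0,0],"hand":-0.3}])

```text
clock: 8.75
tool_pos: [0.5242, 0.0373, 0.1477]
eef_rot: [0.803, 0.537, -0.215, 0.144]
contact_force: [0.2, 1.0, -1.8]
opening: 0.448
finger_force: 29.9
```

```bash
python3 -c "
from m import *
go(*pose(FOOT,up=.0))
S=snap('scene');T_=snap('top')
a=S['pixels'][150:270,210:320,::-1];b=T_['pixels'][140:260,200:310,::-1]
cv2.imwrite('pics/g.png',cv2.resize(np.hstack([a,b]),None,fx=3.6,fy=3.6,interpolation=2))
for n,s in (('scene',S),('top',T_)):
  for t in ('tube','tube_mouth','ball0'):
    for f in r.search_frame(n,t): print(n,t,f['score'],w(s,f['at']))"
```

```text
dp [124.5  -0.1 -21.9] twist [-0.0012 -0.0002 -0.0024] | clock 8.75 tcp [0.5242 0.0373 0.1477] open 0.448 F [ 0.2076  1.0212 -1.7902] ff 29.948211796581745 
q [-0.3309  0.849  -0.1003  1.6985  0.499   1.0549 -1.1548]
scene tube 0.71 [0.5287 0.0973 0.1411]
scene tube_mouth 0.75 [0.5302 0.093  0.1423]
top tube_mouth 0.85 [0.5181 0.0358 0.1796]
```

View pics/g.png

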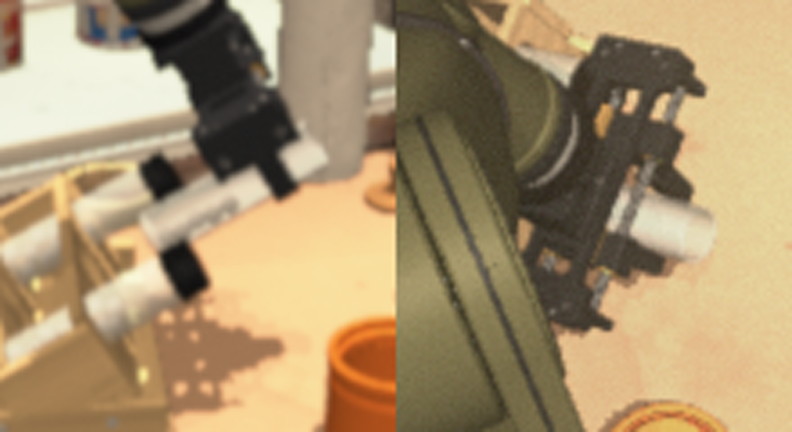

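```bash
cat >> m.py <<'E'
SG=.1163; UG=-.0195     # TCP along / square to the tube axis, as seen by the cameras
SEAT=(np.array([.5663,.1377,.085]),R.from_quat([.803,.537,-.215,.144]))
def lip(el_deg,back=.021,z=.100,yaw=YAW):
    t,u,y=axes(yaw,np.radians(el_deg)); h=np.array([np.cos(yaw),np.sin(yaw),0])
    M=np.array([JAR[0],JAR[1],z])-back*h+.02*u
    return M-(.15-SG)*t+UG*u, rot(yaw,np.radians(el_deg))
E
python3 -c "
from m import *
go(*lip(5,z=.15))"
```

```text
dp [-108.1   58.4   61.7] twist [-0.0008  0.4362 -0.001 ] | clock 9.15 tcp [0.5244 0.0383 0.147 ] open 0.446 F [ 0.2691 -0.0853 -2.1319] ff 29.948135912418365 
q [-0.3322  0.8505 -0.1008  1.6975  0.499   1.0549 -1.1549]
```

Request:
step_arm(motion=[{"dp":[-20,10,8],"twist":[0,0.06,0],"hand":-0.3},{"dp":[-45,22,22],"twist":[0,0.16,0],"hand":-0.3},{"dp":[-72,37,38],"twist":[0,0.27,0],"hand":-0.3},{"dp":[-96,51,54],"twist":[0,0.38,0],"hand":-0.3},{"dp":[-108,58,62],"twist":[0,0.436,0],"hand":-0.3}])

```text
clock: 9.78
tool_pos: [0.5296, -0.1034, 0.1478]
eef_rot: [0.832, 0.554, -0.037, 0.025]
contact_force: [-0.6, 0.0, -1.5]
opening: 0.445
finger_force: 29.9
```

```bash
python3 -c "
from m import *
go(*lip(5,z=.15))
S=snap('scene');T_=snap('top')
for n,s in (('scene',S),('top',T_)):
  M=lip(5,z=.15)[0]+(.15-SG)*axes(YAW,np.radians(5))[0]-UG*axes(YAW,np.radians(5))[1]
  print(n,'mouth expected',M,pix(s,M))
a=S['pixels'][140:260,270:380,::-1];b=T_['pixels'][140:260,270:380,::-1]
cv2.imwrite('pics/i.png',cv2.resize(np.hstack([a,b]),None,fx=3.6,fy=3.6,interpolation=2))
for n,s in (('scene',S),('top',T_)):
  for t in ('tube_mouth','jar_mouth'):
    for f in r.search_frame(n,t)[:2]: print(n,t,f['score'],w(s,f['at']))"
```

```text
dp [ 4.7 -0.4 -0.2] twist [-0.0002  0.0008 -0.0068] | clock 9.775 tcp [ 0.5296 -0.1034  0.1478] open 0.445 F [-0.6005  0.0078 -1.5397] ff 29.94727984070778 
q [ 0.2236  0.7233 -0.2784  1.886   0.4558  0.6361 -0.7665]
scene mouth expected [ 0.5189 -0.1285  0.1699] (np.float64(338.26639643746563), np.float64(183.95111784656694))
top mouth expected [ 0.5189 -0.1285  0.1699] (np.float64(343.9749762617113), np.float64(202.4561200939314))
scene tube_mouth 0.92 [ 0.5384 -0.0444  0.1697]
scene jar_mouth 0.78 [0.3359 0.0518 0.0562]
scene jar_mouth 0.64 [ 0.4882 -0.1317  0.0565]
top tube_mouth 0.65 [ 0.5535 -0.0297  0.174 ]
top jar_mouth 0.87 [ 0.4895 -0.1562  0.0068]
top jar_mouth 0.83 [0.357  0.0418 0.0057]
```

View pics/i.png

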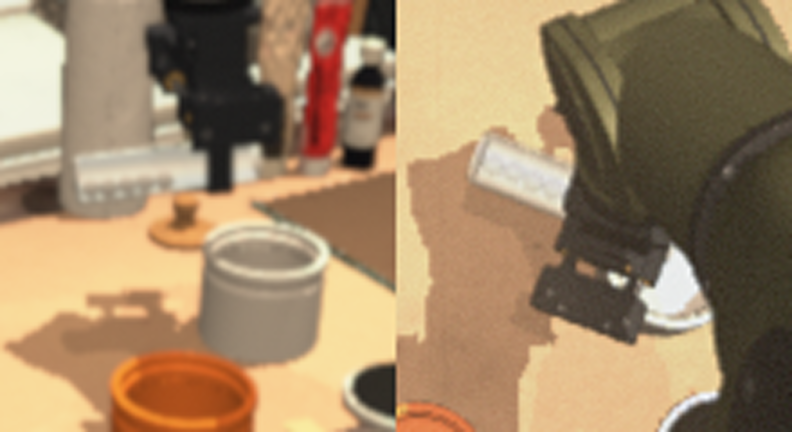

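```bash
python3 -c "
from m import *
st=r.get_state();t,u,y=axes(YAW,np.radians(5));R0=R.from_quat(st['eef_rot']);t=-R0.apply([1,0,0]);u=-R0.apply([0,0,1]);print('el',np.degrees(np.arcsin(t[2])))
S={n:snap(n) for n in('scene','top')}
for ug in (0,-.01,-.0195):
  ax=st['tool_pos']-ug*u
  for s_ in (-SG,.15-SG):
    print(ug,s_,ax+s_*t,[np.round(pix(S[n],ax+s_*t),1) for n in S],'edges',[np.round(pix(S[n],ax+s_*t+k*.02*u),1) for n in S for k in(-1,1)])
W=cloud(S['top']);P=W[178:200,285:318].reshape(-1,3);P=P[(P[:,2]>.1)];d=P-st['tool_pos'];A=np.c_[d@t,d@u,d@y]*1000
print(len(A),'foot s min',np.percentile(A[:,0],[2,98]),'y mid',np.percentile(A[:,2],[2,50,98]),'u top',np.percentile(A[:,1],[50,90,98]))
"
```

```text
el 4.955632368135435
0 -0.1163 [0.5749 0.0106 0.1374] [array([287.6, 196.1]), array([286.1, 183.8])] edges [array([288. , 202.3]), array([287.2, 189.9]), array([286.6, 185.6]), array([285.5, 181.8])]
0 0.033699999999999994 [ 0.5184 -0.1278  0.1504] [array([337.7, 190.2]), array([342.5, 204. ])] edges [array([337.7, 196.3]), array([337.6, 184. ]), array([341.9, 205.5]), array([343. , 202.4])]
-0.01 -0.1163 [0.5752 0.0114 0.1474] [array([287.4, 193. ]), array([285.8, 182.8])] edges [array([287.8, 199.2]), array([287. , 186.7]), array([286.3, 184.7]), array([285.2, 180.8])]
-0.01 0.033699999999999994 [ 0.5187 -0.127   0.1604] [array([337.6, 187.1]), array([342.8, 203.2])] edges [array([337.7, 193.2]), array([337.6, 180.8]), array([342.2, 204.7]), array([343.3, 201.6])]
-0.0195 -0.1163 [0.5755 0.0122 0.1569] [array([287.2, 190.1]), array([285.5, 181.9])] edges [array([287.6, 196.3]), array([286.9, 183.7]), array([286.1, 183.8]), array([285. , 179.9])]
-0.0195 0.033699999999999994 [ 0.519  -0.1262  0.1698] [array([337.6, 184.1]), array([343. , 202.4])] edges [array([337.7, 190.3]), array([337.6, 177.8]), array([342.5, 204. ]), array([343.6, 200.8])]
537 foot s min [-110.7443  -21.0044] y mid [-16.3696   9.0929  44.1456] u top [ 34.1344 158.4866 317.1641]
```

The tube foot shows at scene (291,190), 9 mm further along than assumed; the axis height is as modelled. I correct the along-tube offset, lower to the rim and plan the tilt.

```bash
sed -i 's/^SG=.1163/SG=.107/' m.py; cat >> m.py <<'E'
def seq(els,**k):
    p0,r0=lip(els[0],**k)
    for e in els[1:]:
        p,ro=lip(e,**k); print(e,np.round(r0.inv().apply(p-p0)*1000,1),np.round((r0.inv()*ro).as_rotvec(),3))
E
python3 -c "
from m import *
go(*lip(5,z=.100))
for q in ([5,2,0,-2,-4,-6],[-6,-8,-10,-12,-15,-18],[-18,-22,-27,-32,-38,-44]): print();seq(q)"
```

```text
dp [11.6  0.9 49.9] twist [-0.0003 -0.0004  0.0021] | clock 10.175 tcp [ 0.531  -0.0968  0.1475] open 0.442 F [-1.2313  0.1323 -0.1848] ff 29.94824979454279 
q [ 0.2136  0.7244 -0.2812  1.8848  0.456   0.6372 -0.7697]

2 [-0.1 -0.  -2.2] [-0.     0.052  0.   ]
0 [-0.2 -0.  -3.7] [ 0.     0.087 -0.   ]
-2 [-0.4 -0.  -5.2] [ 0.     0.122 -0.   ]
-4 [-0.6 -0.  -6.7] [-0.     0.157 -0.   ]
-6 [-0.9 -0.  -8.2] [ 0.     0.192 -0.   ]

-8 [-0.  -0.  -1.5] [-0.     0.035  0.   ]
-10 [-0.1 -0.  -3. ] [-0.    0.07  0.  ]
-12 [-0.3 -0.  -4.5] [-0.     0.105 -0.   ]
-15 [-0.6 -0.  -6.7] [-0.     0.157  0.   ]
-18 [-1.   0.  -8.9] [0.    0.209 0.   ]

-22 [-0.1 -0.  -3. ] [ 0.    0.07 -0.  ]
-27 [-0.6  0.  -6.7] [-0.     0.157  0.   ]
-32 [ -1.4  -0.  -10.4] [ 0.     0.244 -0.   ]
-38 [ -2.8   0.  -14.7] [-0.     0.349 -0.   ]
-44 [ -4.6  -0.  -18.8] [-0.     0.454 -0.   ]
```

Request:
step_arm(motion=[{"dp":[4,0.5,16],"twist":[0,0,0],"hand":-0.3},{"dp":[9,0.9,34],"twist":[0,0,0],"hand":-0.3},{"dp":[11.5,0.9,46],"twist":[0,0,0],"hand":-0.3},{"dp":[11.5,0.9,50],"twist":[0,0,0],"hand":-0.3},{"dp":[11.5,0.9,50],"twist":[0,0,0],"hand":-0.3}])

```text
clock: 10.8
tool_pos: [0.5339, -0.0931, 0.0965]
eef_rot: [0.83, 0.556, -0.037, 0.024]
contact_force: [-0.3, -0.6, -1.6]
opening: 0.444
finger_force: 29.9
```

Request:
step_arm(motion=[{"dp":[0,0,-2.2],"twist":[0,0.052,0],"hand":-0.3},{"dp":[-0.2,0,-3.7],"twist":[0,0.087,0],"hand":-0.3},{"dp":[-0.4,0,-5.2],"twist":[0,0.122,0],"hand":-0.3},{"dp":[-0.6,0,-6.7],"twist":[0,0.157,0],"hand":-0.3},{"dp":[-0.9,0,-8.2],"twist":[0,0.192,0],"hand":-0.3}])

```text
clock: 11.42
tool_pos: [0.5343, -0.0938, 0.1057]
eef_rot: [0.83, 0.555, 0.044, -0.029]
contact_force: [-0.5, 0.5, -0.5]
opening: 0.448
finger_force: 29.9
```

Request:
step_arm(motion=[{"dp":[0,0,-1.5],"twist":[0,0.035,0],"hand":-0.3},{"dp":[-0.1,0,-3],"twist":[0,0.07,0],"hand":-0.3},{"dp":[-0.3,0,-4.5],"twist":[0,0.105,0],"hand":-0.3},{"dp":[-0.6,0,-6.7],"twist":[0,0.157,0],"hand":-0.3},{"dp":[-1,0,-8.9],"twist":[0,0.209,0],"hand":-0.3}])

```text
clock: 12.05
tool_pos: [0.5336, -0.0958, 0.1145]
eef_rot: [0.821, 0.549, 0.131, -0.086]
contact_force: [-0.1, 0.3, -1.8]
opening: 0.444
finger_force: 29.9
```

Request:
step_arm(motion=[{"dp":[-0.1,0,-3],"twist":[0,0.07,0],"hand":-0.3},{"dp":[-0.6,0,-6.7],"twist":[0,0.157,0],"hand":-0.3},{"dp":[-1.4,0,-10.4],"twist":[0,0.244,0],"hand":-0.3},{"dp":[-2.8,0,-14.7],"twist":[0,0.349,0],"hand":-0.3},{"dp":[-4.6,0,-18.8],"twist":[0,0.454,0],"hand":-0.3}])

```text
clock: 12.68
tool_pos: [0.5297, -0.106, 0.1308]
eef_rot: [0.771, 0.515, 0.312, -0.208]
contact_force: [0.5, -0.4, -1.2]
opening: 0.446
finger_force: 29.9
```

```bash
python3 -c "
from m import *
go(*lip(-44));go(*lip(-62))
S=snap('scene')
cv2.imwrite('pics/j.png',cv2.resize(S['pixels'][150:250,290:400,::-1],None,fx=5,fy=5,interpolation=2))"
```

```text
dp [ 2.5 -1.4  3.2] twist [ 0.0037 -0.001  -0.0012] | clock 12.675 tcp [ 0.5297 -0.106   0.1308] open 0.446 F [ 0.4609 -0.369  -1.2423] ff 29.94928915053606 
q [ 1.0955  1.1315 -1.0412  1.9155  0.2858  0.472  -0.2076]
dp [  0.2  -1.4 -10.1] twist [ 0.0039  0.3131 -0.0006] | clock 12.675 tcp [ 0.5297 -0.106   0.1308] open 0.446 F [ 0.4609 -0.369  -1.2423] ff 29.94928915053606 
q [ 1.0955  1.1315 -1.0412  1.9155  0.2858  0.472  -0.2076]
```

View pics/j.png

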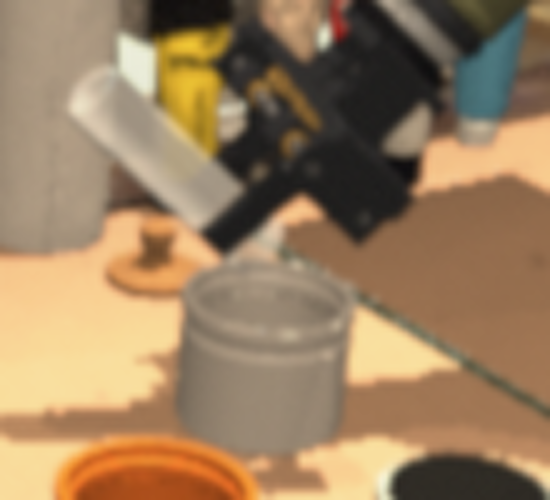

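The picture shows the tube tilted with its mouth over the grey-white jar (mouth about 255,240, jar rim about 270,290). I back off, still tilted, and check the jar from above.

```bash
python3 -c "
from m import *
go(*lip(-44,z=.17));go(*lip(-44,back=.2,z=.2))"
```

```text
dp [ 56.2  -1.6 -46.8] twist [ 0.0045 -0.0031 -0.0095] | clock 12.725 tcp [ 0.5282 -0.1094  0.1274] open 0.447 F [-1.2856 -3.474  -3.8606] ff 29.948103614151478 
q [ 1.1018  1.1382 -1.0383  1.9141  0.2859  0.473  -0.2057]
dp [205.5  -3.5  56.4] twist [ 0.0045 -0.0031 -0.0095] | clock 12.725 tcp [ 0.5282 -0.1094  0.1274] open 0.447 F [-1.2856 -3.474  -3.8606] ff 29.948103614151478 
q [ 1.1018  1.1382 -1.0383  1.9141  0.2859  0.473  -0.2057]
```

Request:
step_arm(motion=[{"dp":[15,0,-12],"twist":[0,0,0],"hand":-0.3},{"dp":[40,0,-33],"twist":[0,0,0],"hand":-0.3},{"dp":[60,0,-45],"twist":[0,0,0],"hand":-0.3},{"dp":[95,-1,-25],"twist":[0,0,0],"hand":-0.3},{"dp":[135,-2,5],"twist":[0,0,0],"hand":-0.3}])

```text
clock: 13.35
tool_pos: [0.567, -0.0094, 0.2224]
eef_rot: [0.771, 0.516, 0.311, -0.207]
contact_force: [1.1, 0.1, -0.6]
opening: 0.445
finger_force: 29.9
```

```bash
cat > chk.py <<'E'
from m import *
for n in('scene','top'):
  s=snap(n);W=cloud(s);px=s['pixels'].astype(int)
  for t in('ball0','jar','jar_mouth','tube'):
    print(n,t,[(round(f['score'],2),np.round(w(s,f['at']),3)) for f in r.search_frame(n,t)[:7]])
  m=(np.abs(W[...,2]-.086)<.006)&(np.hypot(W[...,0]-.51,W[...,1]+.15)<.08)
  if m.sum()>20:
    from scipy.optimize import least_squares
    P=W[m];g=lambda q:(lambda d:np.maximum(.047-d,0)+np.maximum(d-.053,0))(np.hypot(P[:,0]-q[0],P[:,1]-q[1]))
    print('rim',m.sum(),least_squares(g,[.51,-.15],loss='soft_l1',f_scale=.002,diff_step=1e-4).x)
  if n=='top':
    i=(np.hypot(W[...,0]-.51,W[...,1]+.15)<.043)
    print('inside',i.sum(),'z pct',np.nanpercentile(W[...,2][i],[2,25,50,75,90,98]))
    hi=i&(W[...,2]>.0155)&(W[...,2]<.05);k,l,st,ce=cv2.connectedComponentsWithStats(hi.astype(np.uint8));print([(st[j][4],ce[j].round(1)) for j in range(1,k)])
E
python3 chk.py; python3 -c "
from m import *
go(*SEAT)"
```

```text
scene ball0 []
scene jar [(0.97, array([0.334, 0.051, 0.055])), (0.82, array([ 0.49 , -0.135,  0.06 ]))]
scene jar_mouth [(0.91, array([0.334, 0.053, 0.057])), (0.86, array([ 0.486, -0.134,  0.058]))]
scene tube [(0.79, array([0.564, 0.023, 0.274])), (0.45, array([0.489, 0.184, 0.104])), (0.44, array([ 0.357, -0.181,  0.012]))]
rim 213 [ 0.5097 -0.1488]
top ball0 []
top jar [(0.89, array([ 0.499, -0.151,  0.011])), (0.69, array([0.353, 0.043, 0.007]))]
top jar_mouth [(0.84, array([0.355, 0.044, 0.01 ])), (0.7, array([ 0.498, -0.149,  0.01 ]))]
top tube [(0.9, array([0.565, 0.017, 0.284]))]
rim 179 [ 0.5119 -0.1504]
inside 2417 z pct [0.006  0.3881 0.417  0.4448 0.4789 0.4918]
[(np.int32(16), array([354.6, 208.8])), (np.int32(21), array([343.1, 213.5])), (np.int32(44), array([353.4, 216.5])), (np.int32(11), array([345.3, 226. ]))]
dp [  5.8 -56.7 193.2] twist [-0.0009 -1.2905 -0.0012] | clock 13.85 tcp [ 0.5658 -0.0117  0.22  ] open 0.447 F [-0.2312  0.0531 -1.2303] ff 29.948904253542423 
q [ 0.9434  0.968  -1.0998  1.9295  0.1822  0.4366 -0.3608]
```

```bash
cat >> m.py <<'E'
def seat(out,up=0): return SEAT[0]+out*T+up*U,rot()
E
python3 -c "
from m import *
go(*seat(.19,.02))"
```

```text
dp [-27.5 -56.2   5.1] twist [-0.0001 -1.2906 -0.0039] | clock 13.85 tcp [ 0.5658 -0.0117  0.22  ] open 0.447 F [-0.2312  0.0531 -1.2303] ff 29.948904253542423 
q [ 0.9434  0.968  -1.0998  1.9295  0.1822  0.4366 -0.3608]
```

Request:
step_arm(motion=[{"dp":[-4,-8,-5],"twist":[0,-0.17,0],"hand":-0.3},{"dp":[-8,-16,-8],"twist":[0,-0.34,0],"hand":-0.3},{"dp":[-12,-24,-8],"twist":[0,-0.51,0],"hand":-0.3},{"dp":[-16,-32,-6],"twist":[0,-0.68,0],"hand":-0.3},{"dp":[-20,-40,-3],"twist":[0,-0.85,0],"hand":-0.3}])

```text
clock: 14.48
tool_pos: [0.5229, -0.0111, 0.2096]
eef_rot: [0.831, 0.555, -0.036, 0.025]
contact_force: [-0.8, 0.6, -2.1]
opening: 0.448
finger_force: 29.9
```

```bash
python3 -c "
from m import *
go(*seat(.19,.02))"
```

```text
dp [  0.6 -16.3  12.2] twist [ 0.0014 -0.4365 -0.0041] | clock 14.475 tcp [ 0.5229 -0.0111  0.2096] open 0.448 F [-0.8214  0.5538 -2.0759] ff 29.946998097002506 
q [ 0.1396  0.6293 -0.4161  1.8653  0.4488  0.7901 -0.9365]
```

Request:
step_arm(motion=[{"dp":[0,-6,4],"twist":[0,-0.15,0],"hand":-0.3},{"dp":[0,-12,8],"twist":[0,-0.3,0],"hand":-0.3},{"dp":[0.5,-16,12],"twist":[0,-0.4365,-0.004],"hand":-0.3},{"dp":[0.5,-16,12],"twist":[0,-0.4365,-0.004],"hand":-0.3}])

```text
clock: 14.98
tool_pos: [0.5076, -0.0017, 0.1948]
eef_rot: [0.801, 0.542, -0.213, 0.141]
contact_force: [0.7, -0.8, -1.2]
opening: 0.445
finger_force: 29.9
```

```bash
python3 chk.py; python3 -c "
from m import *
go(*seat(.19,.0));go(*seat(.08));
# tube axis seen by the cameras, in tool axes
st=r.get_state();c=R.from_quat(st['eef_rot'])
for n in('scene','top'):
  s=snap(n);W=cloud(s);L=np.einsum('ij,...i->...j',c.as_matrix(),W-st['tool_pos'])*1000
  m=(L[...,0]>-35)&(L[...,0]<110)&(np.abs(L[...,1])<26)&(L[...,2]>-50)&(L[...,2]<5)&(s['pixels'].min(2)>90)
  A=L[m];print(n,len(A))
  for lo in (-40,20,40,60,80,95):
    B=A[(A[:,0]>lo)&(A[:,0]<lo+20)]
    if len(B)>8: print(lo,len(B),'y',np.percentile(B[:,1],[3,50,97]),'ztop',np.percentile(B[:,2],[5,10,50]))
  print('x max',np.percentile(A[:,0],[1,99]))
"
```

```text
scene ball0 []
scene jar [(0.93, array([0.335, 0.052, 0.053])), (0.57, array([ 0.49 , -0.134,  0.057]))]
scene jar_mouth [(0.82, array([ 0.486, -0.128,  0.058])), (0.63, array([0.333, 0.054, 0.057])), (0.26, array([ 0.355, -0.18 ,  0.013])), (0.16, array([0.643, 0.136, 0.094]))]
scene tube [(0.75, array([0.51 , 0.059, 0.188]))]
rim 217 [ 0.5095 -0.1491]
top ball0 []
top jar [(0.74, array([ 0.514, -0.156,  0.03 ]))]
top jar_mouth [(0.84, array([ 0.52 , -0.152,  0.028]))]
top tube [(0.57, array([ 0.503, -0.025,  0.223]))]
rim 340 [ 0.5106 -0.1501]
inside 621 z pct [0.0038 0.0072 0.0089 0.0116 0.0211 0.0737]
[(np.int32(23), array([354.8, 207.9])), (np.int32(22), array([343.1, 213.5])), (np.int32(46), array([353.4, 216.6])), (np.int32(10), array([345.5, 226. ]))]
dp [ 0.  -0.1 19.5] twist [-0.0004 -0.0053  0.0009] | clock 15.475 tcp [ 0.5077 -0.0056  0.197 ] open 0.444 F [-0.5715  0.8647 -1.2397] ff 29.948696829378605 
q [-0.1913  0.7517 -0.2367  1.756   0.5812  1.1235 -1.1684]
dp [110.   -0.   20.1] twist [-0.0004 -0.0053  0.0009] | clock 15.475 tcp [ 0.5077 -0.0056  0.197 ] open 0.444 F [-0.5715  0.8647 -1.2397] ff 29.948696829378605 
q [-0.1913  0.7517 -0.2367  1.756   0.5812  1.1235 -1.1684]
scene 579
-40 60 y [-22.8184 -17.6756 -12.0908] ztop [-33.9675 -32.0884 -22.5028]
20 83 y [-24.2034 -16.357   -8.1778] ztop [-33.4621 -32.2694 -21.6645]
40 104 y [-21.5971 -15.5562   2.3444] ztop [-37.5934 -37.2285 -26.1416]
60 105 y [-21.0499 -15.4711   5.2008] ztop [-37.1191 -36.7727 -26.4071]
80 102 y [-20.7716 -15.2522   0.8001] ztop [-37.4995 -36.9687 -25.9797]
95 77 y [-20.9508 -14.3183   5.2604] ztop [-37.0209 -36.0697 -26.0902]
x max [-33.4646 108.3601]
top 133
-40 113 y [-11.1889   4.1122  14.3843] ztop [-37.4432 -36.8425  -7.1838]
x max [-34.8746  -5.9434]
```

The jar blobs add up to five balls and the jar has not moved. Now slide the tube back along its own path.

Request:
step_arm(motion=[{"dp":[20,0,10],"twist":[0,-0.004,0],"hand":-0.3},{"dp":[60,0,20],"twist":[0,-0.005,0],"hand":-0.3},{"dp":[90,0,20],"twist":[0,-0.005,0],"hand":-0.3},{"dp":[105,0,20],"twist":[0,-0.005,0],"hand":-0.3},{"dp":[105,0,20],"twist":[0,-0.005,0],"hand":-0.3}])

```text
clock: 16.2
tool_pos: [0.538, 0.0713, 0.1261]
eef_rot: [0.801, 0.54, -0.216, 0.144]
contact_force: [-0.5, -0.3, -1.4]
opening: 0.448
finger_force: 29.9
```

```bash
python3 -c "
from m import *
go(*seat(.06)); go(*seat(0))"
```

```text
dp [23.   1.1 -0.5] twist [-0.0004  0.0007  0.0044] | clock 16.2 tcp [0.538  0.0713 0.1261] open 0.448 F [-0.4792 -0.2972 -1.3641] ff 29.948793724179268 
q [-0.3019  0.9118 -0.2354  1.6239  0.571   1.1302 -1.2545]
dp [83.   1.4 -0.5] twist [-0.0004  0.0007  0.0044] | clock 16.2 tcp [0.538  0.0713 0.1261] open 0.448 F [-0.4792 -0.2972 -1.3641] ff 29.948793724179268 
q [-0.3019  0.9118 -0.2354  1.6239  0.571   1.1302 -1.2545]
```

Request:
step_arm(motion=[{"dp":[1,1.1,-0.5],"twist":[0,0,0.004],"hand":-0.3},{"dp":[6,1.1,-0.5],"twist":[0,0,0.004],"hand":-0.3},{"dp":[12,1.1,-0.5],"twist":[0,0,0.004],"hand":-0.3},{"dp":[18,1.1,-0.5],"twist":[0,0,0.004],"hand":-0.3},{"dp":[23,1.1,-0.5],"twist":[0,0,0.004],"hand":-0.3}])

```text
clock: 16.82
tool_pos: [0.5462, 0.0876, 0.1161]
eef_rot: [0.803, 0.537, -0.216, 0.145]
contact_force: [-1.5, 0.1, 0.4]
opening: 0.441
finger_force: 29.9
```

```bash
python3 -c "
from m import *
go(*seat(.06)); go(*seat(0));print(R.from_quat(r.get_state()['eef_rot']).inv().apply(r.get_state()['contact_force']))"
```

```text
dp [ 2.3 -0.4  0. ] twist [-0.0012  0.0027 -0.0021] | clock 16.825 tcp [0.5462 0.0876 0.1161] open 0.441 F [-1.5085  0.1006  0.4102] ff 29.921207651495934 
q [-0.3228  0.9411 -0.2342  1.5799  0.5625  1.148  -1.2644]
dp [62.3 -0.6 -0.2] twist [-0.0012  0.0027 -0.0021] | clock 16.825 tcp [0.5462 0.0876 0.1161] open 0.441 F [-1.5085  0.1006  0.4102] ff 29.921207651495934 
q [-0.3228  0.9411 -0.2342  1.5799  0.5625  1.148  -1.2644]
[-0.6235 -1.4327 -0.1121]
```

Request:
step_arm(motion=[{"dp":[10,-0.2,0],"twist":[0,0,0],"hand":-0.3},{"dp":[20,-0.2,0],"twist":[0,0,0],"hand":-0.3},{"dp":[32,-0.3,0],"twist":[0,0,0],"hand":-0.3},{"dp":[42,-0.3,0],"twist":[0,0,0],"hand":-0.3},{"dp":[48,-0.3,0],"twist":[0,0,0],"hand":-0.3}])

```text
clock: 17.45
tool_pos: [0.5626, 0.1279, 0.0915]
eef_rot: [0.802, 0.538, -0.215, 0.144]
contact_force: [0.6, 0.2, -0.9]
opening: 0.451
finger_force: 29.9
```

```bash
python3 -c "
from m import *
go(*seat(0));print(R.from_quat(r.get_state()['eef_rot']).inv().apply(r.get_state()['contact_force']))"
```

```text
dp [12.3 -0.3  0.4] twist [-0.0001  0.0002 -0.001 ] | clock 17.45 tcp [0.5626 0.1279 0.0915] open 0.451 F [ 0.5983  0.2351 -0.8852] ff 29.948728121817112 
q [-0.3692  1.0076 -0.238   1.4817  0.5479  1.1824 -1.2778]
[0.8282 0.4635 0.5441]
```

Request:
step_arm(motion=[{"dp":[4,-0.3,0.2],"twist":[0,0,0],"hand":-0.3},{"dp":[7,-0.3,0.3],"twist":[0,0,0],"hand":-0.3},{"dp":[10,-0.3,0.3],"twist":[0,0,0],"hand":-0.3},{"dp":[12,-0.3,0.3],"twist":[0,0,0],"hand":-0.3},{"dp":[12,-0.3,0.3],"twist":[0,0,0],"hand":-0.3}])

```text
clock: 18.08
tool_pos: [0.5662, 0.1367, 0.0858]
eef_rot: [0.803, 0.537, -0.215, 0.144]
contact_force: [0.1, 1.0, 0.5]
opening: 0.445
finger_force: 30.0
```

```bash
python3 -c "
from m import *
go(*seat(0));print(R.from_quat(r.get_state()['eef_rot']).inv().apply(r.get_state()['contact_force']))"
```

```text
dp [ 1.2 -0.2  0.2] twist [-0.      0.0001 -0.0017] | clock 18.075 tcp [0.5662 0.1367 0.0858] open 0.445 F [0.0792 0.9622 0.4524] ff 29.952336587011814 
q [-0.3794  1.0231 -0.2383  1.458   0.5445  1.1911 -1.2804]
[ 0.5703 -0.2928 -0.852 ]
```

Push 1 mm at a time until it bottoms.

Request:
step_arm(motion=[{"dp":[1.2,0,0],"twist":[0,0,0],"hand":-0.3},{"dp":[2.2,0,0],"twist":[0,0,0],"hand":-0.3},{"dp":[3,0,0],"twist":[0,0,0],"hand":-0.3},{"dp":[3,0,0],"twist":[0,0,0],"hand":-0.3}])

```text
clock: 18.58
tool_pos: [0.5667, 0.1377, 0.0849]
eef_rot: [0.802, 0.537, -0.216, 0.145]
contact_force: [-1.6, -4.0, 4.6]
opening: 0.445
finger_force: 29.9
```

```bash
python3 -c "
from m import *
go(*seat(0));print(R.from_quat(r.get_state()['eef_rot']).inv().apply(r.get_state()['contact_force']))"
```

```text
dp [-0.2 -0.4 -0.1] twist [-0.0003  0.0033 -0.0024] | clock 18.575 tcp [0.5667 0.1377 0.0849] open 0.445 F [-1.5863 -3.9836  4.6173] ff 29.924324043095112 
q [-0.3818  1.0269 -0.2373  1.4524  0.544   1.1957 -1.2808]
[-6.0278  0.0575 -1.835 ]
```

It bottoms exactly at the grasp pose with 6 N. Release and withdraw along the normal.

Request:
step_arm(motion=[{"dp":[-2,0,0],"twist":[0,0,0],"hand":-0.3},{"dp":[-2,0,0],"twist":[0,0,0],"hand":0.2},{"dp":[-2,0,0],"twist":[0,0,0],"hand":0.2},{"dp":[-2,0,0],"twist":[0,0,0],"hand":0.2},{"dp":[-2,0,-5],"twist":[0,0,0],"hand":0.2}])

```text
clock: 19.2
tool_pos: [0.5672, 0.1398, 0.0895]
eef_rot: [0.803, 0.537, -0.215, 0.144]
contact_force: [-0.5, -0.2, 0.6]
opening: 0.599
finger_force: 0.0
```

Request:
step_arm(motion=[{"dp":[0,0,-15],"twist":[0,0,0],"hand":0.2},{"dp":[0,0,-40],"twist":[0,0,0],"hand":0.2},{"dp":[0,0,-75],"twist":[0,0,0],"hand":0.2},{"dp":[0,0,-115],"twist":[0,0,0],"hand":0.2},{"dp":[0,0,-150],"twist":[0,0,0],"hand":0.2}])

```text
clock: 19.82
tool_pos: [0.5962, 0.2108, 0.2219]
eef_rot: [0.803, 0.538, -0.214, 0.144]
contact_force: [0.5, -0.6, 0.1]
opening: 0.599
finger_force: 0.0
```

Request:
step_arm(motion=[{"dp":[0,0,-20],"twist":[0,0,0],"hand":0.2},{"dp":[0,0,-20],"twist":[0,0,0],"hand":0.2},{"dp":[0,0,-20],"twist":[0,0,0],"hand":0.2}])

```text
clock: 20.2
tool_pos: [0.5992, 0.218, 0.2364]
eef_rot: [0.802, 0.537, -0.216, 0.144]
contact_force: [-1.2, 0.1, -0.2]
opening: 0.603
finger_force: 0.0
```

```bash
python3 chk.py; python3 -c "
from m import *
s=snap('top');W=cloud(s);d=W-FOOT;L=np.stack([d@T,d@U,d@Y],-1)*1000
i=cv2.cvtColor(cv2.imread('pics/top0.png'),cv2.COLOR_BGR2RGB)
reg=(slice(150,235),slice(215,270))
D=np.abs(s['pixels'].astype(int)-i.astype(int)).max(2)[reg];print('diff',(D>60).sum(),np.median(D))
m=(np.hypot(L[...,1],L[...,2])<24)&(s['pixels'].min(2)>90);print('mouth s',np.percentile(L[...,0][m],[90,98,99]),r.get_state()['contact_force'])
m0=[(L[...,0]>80)&(np.abs(L[...,2])<24)&(np.abs(L[...,1])<26)]
ys=np.argwhere(D>60);print(ys.mean(0)+[150,215] if len(ys) else '', ys.std(0) if len(ys) else '')"
```

```text
scene ball0 []
scene jar [(0.7, array([ 0.493, -0.131,  0.057])), (0.61, array([0.336, 0.052, 0.056]))]
scene jar_mouth [(0.9, array([ 0.49 , -0.133,  0.056])), (0.7, array([0.334, 0.054, 0.057]))]
scene tube [(0.68, array([0.569, 0.177, 0.092])), (0.46, array([ 0.49 , -0.131,  0.056]))]
rim 223 [ 0.5096 -0.149 ]
top ball0 []
top jar [(0.9, array([ 0.517, -0.155,  0.032])), (0.66, array([0.358, 0.042, 0.006]))]
top jar_mouth [(0.98, array([0.354, 0.043, 0.006])), (0.64, array([ 0.519, -0.155,  0.028]))]
top tube [(0.93, array([0.573, 0.163, 0.1  ]))]
rim 336 [ 0.5108 -0.1501]
inside 613 z pct [0.0035 0.0068 0.0086 0.0116 0.021  0.0725]
[(np.int32(21), array([354.8, 208.1])), (np.int32(22), array([343.1, 213.5])), (np.int32(43), array([353.4, 216.4])), (np.int32(11), array([345.3, 226. ]))]
diff 0 17.0
mouth s [145.0217 150.8219 151.5495] [ 0.1123  0.2416 -0.8915]
```

```bash
python3 -c "
from m import *
a=[cloud(snap('top'))[...,2] for _ in range(6)];z=np.nanmedian(a,0);s=snap('top')
Z=(z[198:232,328:364]*1000)
for row in Z: print(' '.join('%3d'%v if 0<=v<60 else ' --' for v in np.nan_to_num(row,nan=-1)))
i=cv2.imread('pics/top0.png')[:,:,::-1].astype(int);D=(np.abs(s['pixels']-i).max(2)>70)
k,l,st,ce=cv2.connectedComponentsWithStats(D.astype(np.uint8));print([(st[j][4],ce[j].round()) for j in range(1,k) if st[j][4]>4])"
```

```text
1  --   0  --  --  --  --  --  --  --  45  35  30  26  23  21  20  23  26  27  32  34  39  41  47  52  59  --  --  --  --  --  --  --  --   2
 --   1   1  --  --  --  --  --  --  30  21  13   9  10   9   8  11  10  10  14  17  21  26  30  35  44  49  55  --  --  --  --  --  --  --  --
  2   1   2  --  --  --  --  --  16   9   8   9   8   7   6   8   9   8   9   7   7   9  16  20  27  33  37  46  52  58  --  --  --  --  --  --
  1   2  --  --  --  --  --  10   8   7   8   9  10   8   9   7   7   8   7   8   9   8   8   8  15  22  29  36  43  50  59  --  --  --  --  --
  0  --  --  --  --  --   8   7   8   8   8   8   9   8   8   8   8   7   8  10   7   7   7   9   9  13  21  28  36  43  52  --  --  --  --  --
 --  --  --  --  --   6   8   6   8   7   7   5   8   7   9   8   9   6   7   7   8   6   7   8  10   6  12  20  25  37  44  54  --  --  --  --
 23  --  --  --  --   9   7   8   9   9   8   8   7   8   7   8   6   8   8   8   8   7   9   9   8   8   7  12  19  29  40  47  56  --  --  --
 --  --  --  --   7   7   7   7   8   9   7   9   9   8   7   8   9   7   7   8   9   7   7   
[... 4196 characters left out ...]
(np.int32(113), array([481., 277.])), (np.int32(6), array([440., 282.])), (np.int32(18), array([483., 285.])), (np.int32(30), array([495., 287.])), (np.int32(6), array([469., 298.])), (np.int32(16), array([442., 299.])), (np.int32(14), array([149., 303.])), (np.int32(7), array([234., 303.])), (np.int32(6), array([548., 308.])), (np.int32(42), array([542., 314.])), (np.int32(6), array([535., 316.])), (np.int32(6), array([554., 320.])), (np.int32(47), array([547., 332.])), (np.int32(12), array([553., 342.])), (np.int32(1283), array([330., 367.])), (np.int32(1792), array([248., 380.])), (np.int32(6), array([272., 370.])), (np.int32(6), array([308., 374.])), (np.int32(210), array([277., 412.]))]
```

The height map of the jar shows five distinct balls. The tube is back where it started and the arm is clear.

```bash
python3 -c "
from plant import r
print(r.finish_job())"
```

```text
the job is handed in; nothing more can be done
None
```

The job is handed in with no verdict returned: the jar's height map shows all five balls inside, the empty tube is back in its own hole (mouth within 2 mm of where it should be) and released, and the jar has not moved.

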